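# Drive a stuck cartridge out of a damper body

## Robot

A 6-joint arm with a two-finger parallel gripper is mounted at the origin on a cart in front of the work surface, level with it; the furniture and walls round the work are solid. World frame = base frame: x ahead of the robot, y to its left, z up, the work surface at z = 0. Lengths are in mm, angles in rad, forces in N, time in s.
With the tool pointing down it reaches from about 325 to 925 mm from the base axis. Payload 3.1 kg.
Tool frame: the origin (TCP) lies at the very end of the fingers, on their centre line; the grasp point (between the pads) lies 19 mm behind it (r.grip_point_offset is the distance from the TCP to the grasp point, in mm); z points along the fingers, y is the line along which they close (so a half turn about z gives the same grasp; the last joint's range is limited). The gripper opens to 85 mm and grips with 20 to 120 N. Pads are 22 mm wide; open, the fingers measure 114 mm over their backs; the gripper's body (76 mm by 85 mm) begins 54 mm behind the grasp point. The pads swing forward as they close: fully open they stand 13 mm farther back than shut.
Start: joints at [-1.264, 0.217, 1.613, -0, 1.311, -0.112], TCP at [254.187, -570.989, 231.3] pointing down, gripper open.
Joint ranges: [-2.75, 2.75], [-0.78, 2.1], [0.31, 2.55], [-1.13, 4.27], [0.13, 2.63], [-2.58, 2.58]. Speed limits (rad/s): [2.79, 2.79, 3.14, 3.14, 3.14, 3.14].

## Interface

Orientations are given as a unit quaternion [x, y, z, w].
In Python, from plant import sensors, cams, job, r gives the robot as it stands.
- The arm moves only by the tool servo_tool, never from a script. Its argument "targets" is a list of rows, each a list of 6 numbers: the shift along the tool's x, y, z in m, then the turn, a rotation vector about the tool's x, y, z in degrees. A call has 1 to 8 rows; each row shifts and turns the commanded pose from where the row before left it, along the tool's axes as they then stand; what a row does not reach is not made up. A row lasts 1/12 s, in which the tool goes at most 41.7 mm and 7.16 degrees, less where a joint would pass 70% of its speed; a pose out of reach is approached as far as the arm can. A call with a gripper value outside its range is refused whole. "jaw" is the opening, from -1 (shut) to 1 (fully open), set as the call begins (left out, the last holds). The fingers move at their own pace and stop on an object; the grip force is fixed at half the most. Time passes only in rows, so rows that do not move let the fingers close. It gives the time, the measured TCP pose, the force, the opening and the grip force at its end, in the units of the state.
- sensors.get_state(): the state, without advancing time (a new reading comes with each control period).
- cams.get_image(name): name is "scene" or "side" or "wrist"; returns (picture, depth): 384x512x3 uint8, red, green, blue; 384x512 float32, mm along the optical axis (not along the pixel's ray), 0 where there is no reading.
- cams.get_calibration(name): a dict with "intrinsics" (3x3 intrinsics, pixels), "camera_from_world" (4x4, takes a point from world to camera coordinates). Camera axes: x right, y up, looking along -z (the intrinsics and any distortion apply to the point x, -y, -z); pixel columns grow to the right and rows downward; lengths in mm; the calibration is good to about 2 mm. A picture is of the moment at which its call begins: read the wrist's pose just before it. get_calibration takes no time and is no camera call; for the wrist camera it gives the pose at the moment of the call.
- job.finish_job(): hands the job in; it is judged then, once.
The state is a dict: "time_s": time; "joint_pos": joint angles; "joint_velocities": joint speeds; "joint_efforts": joint torques, N m; "eef_pos": TCP position; "tool_rot": TCP orientation; "contact_force": force on the tool from outside, world axes, zero at the start; "moment": the same for the moment, N m; "width": opening from 0.0 (shut) to 1.0 (fully open); "gripper_force": force on a finger pad.
Only numpy, scipy, OpenCV 4.12 (cv2) and the standard library are available. Lean on these libraries where they do the work, as an engineer would, in place of code of your own. Each camera call takes 0.05 s, during which the arm holds its last target. There are 200 camera calls.

## Task

The valve cartridge is stuck in the orange damper body clamped at a slant in the blue fixture. With the brass drift from the mat, push it out from behind, through the hole in the upper end of the body, so that it drops into the lined tray; then lay the drift flat on the mat again. Leave the other things on the bench where they are.

Things in the scene. Friction and masses are not known exactly. Their poses are not given: they have to be found in the camera images.
- damper_body: Orange tube, 58 mm across, 72 mm long, clamped fast on a fixed stand. Origin: centre of the access hole on the outer face of the upper end, 118 mm above the bench; nothing stands behind it. x runs down the bore to the mouth, falling 30 degrees below level; y level; z square to the bore, upward, 30 degrees from vertical. Hole 30 mm across, 8 mm deep; then bore 45 mm across, 64 mm long.
- cartridge: Stuck aluminium cartridge with bands, 44 mm across, 62 mm long, 0.25 kg. Origin at its centre, x along its axis. It starts wholly inside the bore: upper face 9 mm from the outer face of the upper end, lower face 1 mm inside the mouth. A rubber seal grips it: it takes about 12 N along the bore until it has moved some 38 mm; past the seal it tips out of the mouth, at the latest after 63 mm.
- drift_mid (a point): Centre of the brass drift, a plain straight brass-coloured bar 120 mm long along its y axis (both ends alike), 16 mm thick (its sides may be gripped anywhere, across x, 12 mm wide), 0.18 kg; z up as it lies. It lies on the mat, so its centre is 12.5 mm above the bench.
- tool_mat: Thin dark blue rubber mat fixed on the bench, 130 mm along its x, 200 mm along its y, 4 mm thick. Origin: centre of its underside, on the bench; z up.
- tray: Steel catch tray fixed on the bench below the mouth of the damper body, 190 mm along its x, 150 mm along its y, walls 30 mm high and 3 mm thick, with a black rubber liner whose top is 6 mm above the bench. Origin: centre of its underside; z up.
- mallet: Bystander: nylon-faced mallet with a wooden handle, 214 mm long, head 116 mm wide, lying on the bench. Origin: underside.
- tape: Bystander: roll of masking tape, 70 mm across, 24 mm high. Origin: centre of its underside.
- mug: Bystander: orange mug, 88 mm high. Origin: underside.
- orange_screwdriver: Bystander: screwdriver with an orange handle, 190 mm long, lying on the bench. Origin: underside.
- oil_bottle: Bystander: small cream oil bottle with a bent spout, 146 mm high. Origin: underside.
- mouth (a point): Centre of the open lower end of the bore (x = 72 mm in the frame of damper_body, same axes). The blue clamp ring round the tube, x = 24 to 50 mm, is 71 mm across; its two bolt ears reach 52 mm to either side (y) and 21 mm above the bore's axis.

How it is judged:
By the outcome, as a careful person would: the job done as asked, in the order asked, and still so for the second after the job is handed in, with the robot touching nothing.
It also fails if it takes over 54 s, if anything falls off the work surface, if the arm or the gripper's body presses on something with over 40 N, if the wrist force passes 120 N, or if a joint passes its speed limit or range.

## Working session

There is one attempt and no reset: what is moved stays moved. The work goes in short steps, Python scripts to look and compute and a tool call to move; the robot and the scene stay as the last step left them, time stands still between calls to the robot, and variables do not carry over. Pictures are saved under pics/ and viewed, at most 10 in all, crops included, and the job is handed in when it is done.

Besides the shell and the picture viewer there is one more tool, called after ">>>" as a command line: name --pt "numbers of a row" for each row, then --argument value for the rest. servo_tool: Moves the arm, as the interface text tells. Its arguments: {"type":"object","properties":{"targets":{"type":"array"},"jaw":{"type":"number"}},"required":["targets"]}

```bash
ls; mkdir -p pics; cat > h.py <<'E'
import numpy as np, cv2
from plant import sensors, cams, job, r
from scipy.spatial.transform import Rotation as R
def grab(n):
    c=cams.get_calibration(n); im,d=cams.get_image(n)
    K=np.array(c["intrinsics"]); T=np.linalg.inv(np.array(c["camera_from_world"]))
    v,u=np.mgrid[:384,:512]
    P=np.stack([(u-K[0,2])/K[0,0]*d,-(v-K[1,2])/K[1,1]*d,-d,np.ones_like(d)],-1)@T.T
    return im,d,P[...,:3],c
E
python3 - <<'E'
from h import *
for n in("scene","side"):
    im,d,P,c=grab(n); cv2.imwrite(f"pics/{n}0.png",im[...,::-1]); np.savez(f"{n}0.npz",im=im,d=d,P=P)
    print(n,np.round(np.linalg.inv(c["camera_from_world"])[:3],2), {k:v for k,v in c.items() if k!="camera_from_world"})
print(sensors.get_state())
E
```

```text
pics
scene [[-7.9000e-01  4.0000e-01 -4.6000e-01  2.9400e+00]
 [-6.1000e-01 -5.3000e-01  5.9000e-01  7.0784e+02]
 [-1.0000e-02  7.5000e-01  6.6000e-01  8.9227e+02]] {'intrinsics': array([[465.6012327 ,   0.        , 261.05413645],
       [  0.        , 465.6012327 , 194.31381941],
       [  0.        ,   0.        ,   1.        ]])}
side [[-9.7000e-01  1.4000e-01 -2.0000e-01  3.3098e+02]
 [-2.5000e-01 -5.7000e-01  7.8000e-01  8.7466e+02]
 [-1.0000e-02  8.1000e-01  5.9000e-01  7.3646e+02]] {'intrinsics': array([[358.55060825,   0.        , 257.37459345],
       [  0.        , 358.55060825, 201.13670278],
       [  0.        ,   0.        ,   1.        ]])}
{'time_s': 0.1, 'joint_pos': array([-1.26417744e+00,  2.17685040e-01,  1.61484373e+00,  1.64063198e-05,
        1.31131988e+00, -1.12215097e-01]), 'joint_velocities': array([ 0.00037028, -0.00038295, -0.00337455,  0.00064684, -0.00214274,
       -0.0015434 ]), 'joint_efforts': array([-1.27849409e-03, -3.98081160e+01, -3.04969740e+01, -1.59253977e-04,
        4.28163417e-03,  1.13319743e-05]), 'eef_pos': array([ 253.96631579, -570.22967893,  230.05835906]), 'tool_rot': array([ 9.78152100e-01,  2.07887464e-01, -1.01582091e-04, -1.12344144e-03]), 'contact_force': array([ 0.11612044,  0.60468316, -0.21349973]), 'moment': array([-0.03534534,  0.00456897,  0.01237945]), 'gripper_force': 0.0, 'width': 1.0003188789506325}
```

View pics/scene0.png

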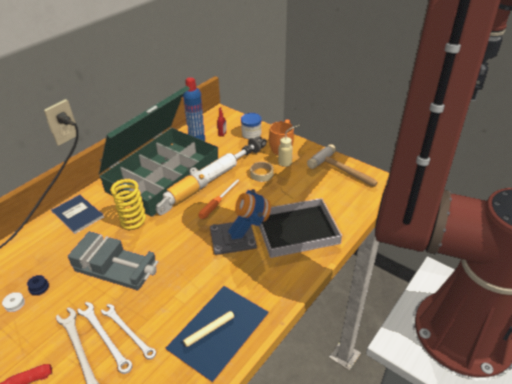

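View pics/side0.png

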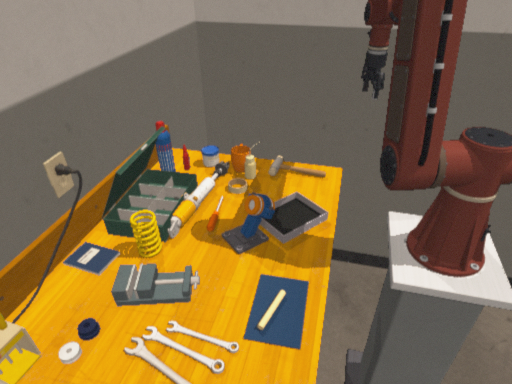

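The scene view shows the drift at about (209,329) on the dark-blue mat. The damper is near (252,207), with its mouth towards the tray at (298,228) and its upper end facing up and left. Next I measure these.

```bash
cat > m.py <<'E'
from h import *
for n,boxD,boxB,boxT in(("scene",(160,285,280,380),(225,180,280,228),(255,195,345,260)),("side",(240,270,320,350),(235,185,280,228),(255,190,330,245))):
    z=np.load(n+"0.npz"); im,P,d=z["im"],z["P"],z["d"]
    hsv=cv2.cvtColor(im,cv2.COLOR_RGB2HSV)
    def box(b): m=np.zeros(d.shape,bool); m[b[1]:b[3],b[0]:b[2]]=1; return m&(d>0)
    H,S,V=[hsv[...,i].astype(int) for i in range(3)]
    mat=box(boxD)&(H>95)&(H<125)&(S>90); q=P[mat]; q=q[abs(q[:,2]-4)<15]
    rc=cv2.minAreaRect(q[:,:2].astype(np.float32)); print(n,"mat",rc,np.median(q[:,2]))
    hull=cv2.convexHull(np.argwhere(mat)[:,::-1].astype(np.int32)); mm=np.zeros(d.shape,np.uint8); cv2.fillConvexPoly(mm,hull,1)
    dr=(mm>0)&(H>15)&(H<40)&(V>120)&(d>0)&(P[...,2]>8); q=P[dr]; 
    print("drift n",len(q),"zmed",np.median(q[:,2]),cv2.minAreaRect(q[:,:2].astype(np.float32)),q.mean(0))
    top=q[abs(q[:,2]-np.percentile(q[:,2],70))<3]; print(" top",len(top),cv2.minAreaRect(top[:,:2].astype(np.float32)),top[:,2].mean())
    o=box(boxB)&(H<15)&(S>120)&(P[...,2]>30); q=P[o]; print("orange",len(q),q.min(0),q.max(0),q.mean(0))
    b=box(boxB)&(H>100)&(H<125)&(S>120)&(P[...,2]>20); q=P[b]; print("blue",len(q),q.min(0),q.max(0),q.mean(0))
    t=box(boxT)&(V<60); q=P[t];q=q[abs(q[:,2]-6)<8]; print("liner",len(q),cv2.minAreaRect(q[:,:2].astype(np.float32)),q[:,2].mean())
    x0,y0,x1,y1=(205,165,355,265) if n=="scene" else (210,170,340,260)
    cv2.imwrite(f"pics/{n}_crop.png",cv2.resize(im[y0:y1,x0:x1,::-1],None,fx=5,fy=5,interpolation=cv2.INTER_CUBIC))
E
python3 m.py
```

```text
scene mat ((423.85748291015625, 319.92254638671875), (124.0040512084961, 194.81654357910156), 2.566619396209717) 2.052384968348747
drift n 416 zmed 16.75743671630721 ((436.117919921875, 333.7218017578125), (120.43338775634766, 16.664945602416992), 74.31553649902344) [434.89877031 336.41960589  16.11950624]
 top 284 ((435.6409606933594, 333.5291748046875), (119.80580139160156, 15.673429489135742), 74.33556365966797) 17.611325739407437
orange 233 [489.74601733  17.56179703  71.26620752] [574.54944997  94.03730054 141.58504597] [534.91037304  63.63296289 113.84058301]
blue 362 [491.09576497  30.88770954  40.96265588] [576.75703963  94.15931981 135.86304952] [528.83534796  71.5702206   92.21833351]
liner 1966 ((466.06494140625, -45.73670959472656), (176.5902862548828, 122.3637466430664), 52.770118713378906) 3.6698366251811314
side mat ((426.0733642578125, 320.09832763671875), (124.98748016357422, 195.309814453125), 2.7334208488464355) 4.39580985815644
drift n 298 zmed 19.217494660793136 ((438.9706115722656, 334.412109375), (120.11840057373047, 16.666397094726562), 74.77064514160156) [438.31825538 339.35078973  18.74093288]
 top 227 ((438.4067077636719, 334.5713806152344), (120.11268615722656, 14.541801452636719), 74.67718505859375) 19.915055884984433
orange 82 [494.97167269  12.96515921  90.83045741] [575.84549005  92.75533332 137.7623983 ] [535.36061606  63.92314402 116.8289051 ]
blue 330 [492.03755248  17.95489196  29.30501076] [584.77970244  95.65135719 136.70263123] [534.71981831  76.06223912  85.95157544]
liner 1013 ((489.9344787597656, -13.60595703125), (259.5303039550781, 120.63262939453125), 52.47322463989258) 6.140734870533451
```

View pics/scene_crop.png

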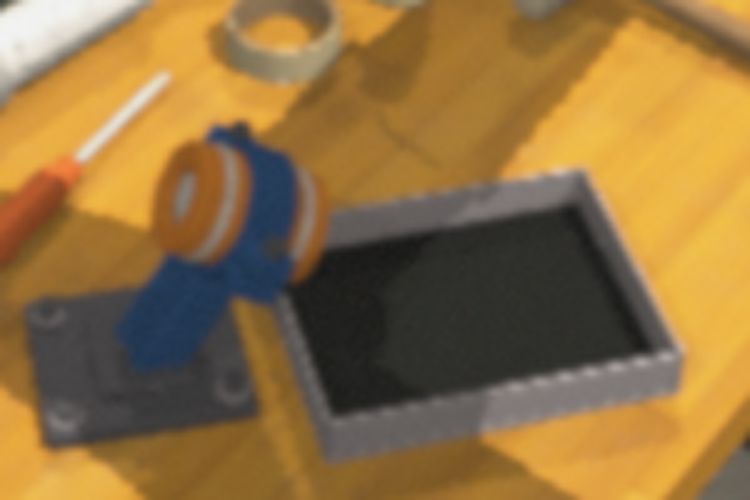

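The crop shows the upper end face with its hole at crop (185,195), the blue ring with ears, and the tray to the lower right. The upper end faces away from the tray, towards +x, +y. I'll head for the drift, so I need rows for that move.

```bash
cat >> h.py <<'E'
def rows(tp,TR,n,s=None):
    """tool-frame rows from the measured pose to target pos tp (mm), Rotation TR"""
    s=s or sensors.get_state(); p=np.array(s["eef_pos"]); q=R.from_quat(s["tool_rot"])
    rv=(q.inv()*TR).as_rotvec(degrees=True)
    st=R.from_rotvec(rv/n,degrees=True); dp=(np.array(tp)-p)/n/1000
    out=[]
    for i in range(n):
        out.append([*np.round(q.inv().apply(dp),4).tolist(),*np.round(rv/n,2).tolist()]); q=q*st
    return out
def down(yaw): # tool x at yaw deg, z down
    return R.from_euler("z",yaw,degrees=True)*R.from_euler("x",180,degrees=True)
def show(rs):
    for i in range(0,len(rs),8): print(rs[i:i+8])
E
python3 - <<'E'
from h import *
c=cams.get_calibration("wrist"); s=sensors.get_state(); q=R.from_quat(s["tool_rot"]); T=np.linalg.inv(c["camera_from_world"])
print(c["intrinsics"][0,0], q.inv().apply(T[:3,3]-s["eef_pos"]), (q.inv().as_matrix()@T[:3,:3]).round(2))
show(rows([449,377,220],down(74.5),24))
E
```

```text
322.0567800106883 [  77.37725233    0.16716322 -143.24995612] [[-0.    0.95  0.3 ]
 [ 1.    0.    0.  ]
 [ 0.    0.3  -0.95]]
[[0.0235, -0.0328, 0.0005, -0.0, -0.0, -2.1], [0.0247, -0.0319, 0.0005, -0.0, -0.0, -2.1], [0.0258, -0.0309, 0.0005, -0.0, -0.0, -2.1], [0.0269, -0.03, 0.0005, -0.0, -0.0, -2.1], [0.028, -0.029, 0.0005, -0.0, -0.0, -2.1], [0.0291, -0.0279, 0.0005, -0.0, -0.0, -2.1], [0.0301, -0.0268, 0.0005, -0.0, -0.0, -2.1], [0.031, -0.0257, 0.0005, -0.0, -0.0, -2.1]]
[[0.032, -0.0245, 0.0005, -0.0, -0.0, -2.1], [0.0328, -0.0234, 0.0005, -0.0, -0.0, -2.1], [0.0337, -0.0221, 0.0005, -0.0, -0.0, -2.1], [0.0345, -0.0209, 0.0005, -0.0, -0.0, -2.1], [0.0352, -0.0196, 0.0005, -0.0, -0.0, -2.1], [0.0359, -0.0183, 0.0005, -0.0, -0.0, -2.1], [0.0365, -0.017, 0.0004, -0.0, -0.0, -2.1], [0.0371, -0.0156, 0.0004, -0.0, -0.0, -2.1]]
[[0.0377, -0.0142, 0.0004, -0.0, -0.0, -2.1], [0.0382, -0.0128, 0.0004, -0.0, -0.0, -2.1], [0.0386, -0.0114, 0.0004, -0.0, -0.0, -2.1], [0.039, -0.01, 0.0004, -0.0, -0.0, -2.1], [0.0394, -0.0086, 0.0004, -0.0, -0.0, -2.1], [0.0397, -0.0071, 0.0004, -0.0, -0.0, -2.1], [0.0399, -0.0057, 0.0004, -0.0, -0.0, -2.1], [0.0401, -0.0042, 0.0004, -0.0, -0.0, -2.1]]
```

>>> servo_tool --pt "0.0235 -0.033 0 0 0 -2.1" --pt "0.0247 -0.032 0 0 0 -2.1" --pt "0.0258 -0.031 0 0 0 -2.1" --pt "0.0269 -0.03 0 0 0 -2.1" --pt "0.028 -0.029 0 0 0 -2.1" --pt "0.0291 -0.028 0 0 0 -2.1" --pt "0.03 -0.027 0 0 0 -2.1" --pt "0.031 -0.0257 0 0 0 -2.1"

```text
time_s: 0.77
eef_pos: [318.5, -252.5, 230.7]
tool_rot: [0.937, 0.349, 0.0, -0.0]
contact_force: [1.4, 0.2, 0.2]
width: 1.002
gripper_force: 0.0
```

>>> servo_tool --pt "0.032 -0.0245 0 0 0 -2.1" --pt "0.033 -0.0234 0 0 0 -2.1" --pt "0.0337 -0.022 0 0 0 -2.1" --pt "0.0345 -0.021 0 0 0 -2.1" --pt "0.0352 -0.0196 0 0 0 -2.1" --pt "0.036 -0.0183 0 0 0 -2.1" --pt "0.0365 -0.017 0 0 0 -2.1" --pt "0.037 -0.0156 0 0 0 -2.1"

```text
time_s: 1.43
eef_pos: [383.9, 63.2, 231.2]
tool_rot: [0.876, 0.483, 0.0, 0.0]
contact_force: [1.3, -0.4, 0.7]
width: 1.0
gripper_force: 0.0
```

>>> servo_tool --pt "0.0377 -0.0142 0 0 0 -2.1" --pt "0.0382 -0.013 0 0 0 -2.1" --pt "0.0386 -0.0114 0 0 0 -2.1" --pt "0.039 -0.01 0 0 0 -2.1" --pt "0.0394 -0.0086 0 0 0 -2.1" --pt "0.0397 -0.007 0 0 0 -2.1" --pt "0.04 -0.0057 0 0 0 -2.1" --pt "0.04 -0.0042 0 0 0 -2.1"

```text
time_s: 2.1
eef_pos: [449.4, 378.8, 230.5]
tool_rot: [0.796, 0.606, -0.001, 0.0]
contact_force: [1.2, 0.2, 0.4]
width: 1.003
gripper_force: 0.0
```

```bash
python3 - <<'E'
from h import *
im,d,P,c=grab("wrist"); cv2.imwrite("pics/w1.png",im[...,::-1]); np.savez("w1.npz",im=im,d=d,P=P)
hsv=cv2.cvtColor(im,cv2.COLOR_RGB2HSV).astype(int);H,S,V=hsv[...,0],hsv[...,1],hsv[...,2]
m=(d>0)&(P[...,2]>9)&(P[...,2]<27)&(abs(P[...,0]-437)<60)&(abs(P[...,1]-334)<80)&(H<40)
q=P[m];print(len(q),np.percentile(q[:,2],[5,50,95]),cv2.minAreaRect(q[:,:2].astype(np.float32)))
t=q[q[:,2]>np.median(q[:,2])-2];print(cv2.minAreaRect(t[:,:2].astype(np.float32)))
print(sensors.get_state()["joint_pos"].round(3))
E
```

```text
1340 [15.64720623 20.06357494 21.93716252] ((441.493408203125, 333.3401184082031), (119.8138198852539, 15.56778335571289), 74.24748229980469)
((441.6109313964844, 332.9889831542969), (119.20506286621094, 13.559234619140625), 74.30025482177734)
[0.587 0.148 1.696 0.005 1.294 0.851]
```

View pics/w1.png

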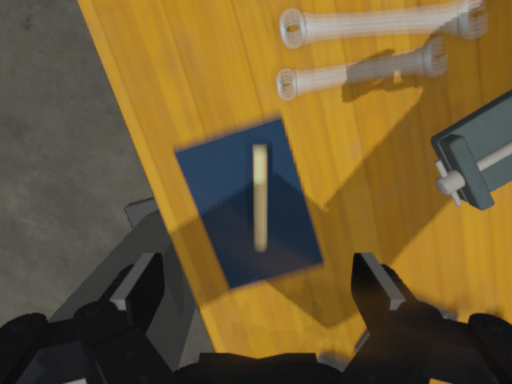

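The wrist view shows the drift at (260,197) on the mat, nearly aligned with the tool, with some motion blur. I'll lower part way and re-measure.

>>> servo_tool --pt "0 0 0.035 0 0 0" --pt "0 0 0.035 0 0 0" --pt "0 0 0.035 0 0 0" --pt "0 0 0.03 0 0 0" --pt "0 0 0 0 0 0" --pt "0 0 0 0 0 0"

```text
time_s: 2.65
eef_pos: [447.8, 375.3, 93.9]
tool_rot: [0.797, 0.604, -0.003, -0.0]
contact_force: [-0.6, -0.1, 0.7]
width: 1.003
gripper_force: 0.0
```

```bash
cat > dm.py <<'E'
from h import *
s=sensors.get_state(); im,d,P,c=grab("wrist"); cv2.imwrite("pics/w2.png",im[...,::-1])
hsv=cv2.cvtColor(im,cv2.COLOR_RGB2HSV).astype(int);H,S,V=hsv[...,0],hsv[...,1],hsv[...,2]
m=(d>0)&(P[...,2]>9)&(P[...,2]<27)&(abs(P[...,0]-437)<60)&(abs(P[...,1]-334)<80)&(H<40)
q=P[m];print(len(q),np.percentile(q[:,2],[5,50,95]),cv2.minAreaRect(q[:,:2].astype(np.float32)))
t=q[q[:,2]>np.median(q[:,2])-2];print(cv2.minAreaRect(t[:,:2].astype(np.float32)))
mat=(H>95)&(H<125)&(S>90)&(abs(P[...,2]-4)<8)
print("mat z",np.median(P[mat][:,2]),s["eef_pos"],sensors.get_state()["contact_force"])
E
python3 dm.py
```

```text
2998 [15.56517929 20.03139974 21.71216162] ((441.4360046386719, 333.47998046875), (120.00667572021484, 15.96839714050293), 74.10768127441406)
((441.2472229003906, 333.4735107421875), (119.875, 13.977166175842285), 74.3182373046875)
mat z 4.653903591397167 [447.77926403 375.30461561  93.88309683] [ 0.7452703   1.31844821 -0.16194023]
```

>>> servo_tool --pt "0.003 0.005 0.03 0 0 0" --pt "0 0 0.03 0 0 0" --pt "0 0 0.02 0 0 0" --pt "0 0 0.008 0 0 0" --pt "0 0 0 0 0 0" --pt "0 0 0 0 0 0" --jaw 0

```text
time_s: 3.2
eef_pos: [457.1, 379.4, 10.6]
tool_rot: [0.797, 0.605, 0.002, 0.0]
contact_force: [-0.1, -0.4, 0.4]
width: 0.503
gripper_force: 0.0
```

```bash
python3 dm.py
```

```text
4207 [14.6034674  20.04739885 22.20047965] ((446.1442565917969, 368.83673095703125), (75.99703216552734, 61.988162994384766), 49.294403076171875)
((446.68310546875, 371.26739501953125), (74.10977172851562, 60.27511215209961), 46.019622802734375)
mat z 4.647718267843473 [457.14055986 379.39693944  10.56064986] [0.08541961 0.05084975 0.17556499]
```

>>> servo_tool --pt "0 -0.002 0 0 0 0" --pt "0 0 0.004 0 0 0" --pt "0 0 0 0 0 0"

```text
time_s: 3.5
eef_pos: [453.9, 379.3, 5.1]
tool_rot: [0.796, 0.605, 0.001, 0.0]
contact_force: [-0.7, -0.2, -0.2]
width: 0.496
gripper_force: 0.0
```

>>> servo_tool --pt "0 0 0 0 0 0" --pt "0 0 0 0 0 0" --pt "0 0 0 0 0 0" --pt "0 0 0 0 0 0" --pt "0 0 0 0 0 0" --pt "0 0 0 0 0 0" --jaw -1

```text
time_s: 4.0
eef_pos: [453.8, 379.1, 4.7]
tool_rot: [0.797, 0.605, 0.0, -0.0]
contact_force: [-1.0, -0.1, 2.7]
width: 0.127
gripper_force: 61.2
```

>>> servo_tool --pt "0 0 -0.01 0 0 0" --pt "0 0 -0.03 0 0 0" --pt "0 0 -0.04 0 0 0" --pt "0 0 -0.04 0 0 0" --pt "0 0 -0.04 0 0 0" --pt "0 0 -0.03 0 0 0" --pt "0 0 0 0 0 0" --pt "0 0 0 0 0 0"

```text
time_s: 4.67
eef_pos: [454.9, 379.8, 197.5]
tool_rot: [0.797, 0.605, 0.003, 0.0]
contact_force: [-0.6, -0.6, -2.2]
width: 0.127
gripper_force: 60.6
```

```bash
python3 - <<'E'
from h import *
s=sensors.get_state(); im,d,P,c=grab("wrist"); cv2.imwrite("pics/w3.png",im[...,::-1])
q=R.from_quat(s["tool_rot"]); L=q.inv().apply((P-s["eef_pos"]).reshape(-1,3)).reshape(P.shape)
m=(d>0)&(L[...,0]<60)&(L[...,0]>-140)&(abs(L[...,1])<14)&(L[...,2]>-25)&(L[...,2]<15)
np.savez("w3.npz",L=L,im=im,d=d)
l=L[m]; print(len(l))
for a in range(-140,60,10):
    k=l[(l[:,0]>=a)&(l[:,0]<a+10)]
    if len(k)>5: print(a,len(k),np.percentile(k[:,0],[0,100]).round(1),np.percentile(k[:,1],[2,50,98]).round(1),np.percentile(k[:,2],[2,30,50,98]).round(1))
print(s["contact_force"],s["moment"],s["width"])
E
```

```text
4030
-50 352 [-50. -40.] [-6.8  0.8  8.4] [-17.1 -15.7 -15.  -10.2]
-40 520 [-39.9 -30. ] [-6.6  0.8  8.2] [-17.1 -16.1 -15.4 -10.7]
-30 470 [-30. -20.] [-4.9  0.9  7.1] [-17.2 -16.1 -15.6 -13. ]
-20 446 [-20. -10.] [-4.3  1.1  6.5] [-17.4 -16.2 -15.8 -13.8]
-10 509 [-10.  -0.] [-4.4  0.9  6.6] [-22.3 -16.5 -16.  -14. ]
0 638 [ 0.1 10. ] [-13.7   0.    6.6] [-23.4 -16.7 -16.1  -9.7]
10 1094 [10.  13.4] [-10.5   1.1  12.7] [-24.6 -16.6 -14.3  -3.6]
[-0.59509272 -0.59829963 -2.20852461] [ 0.07740137 -0.01304759 -0.01058574] 0.12700840685830864
```

View pics/w3.png

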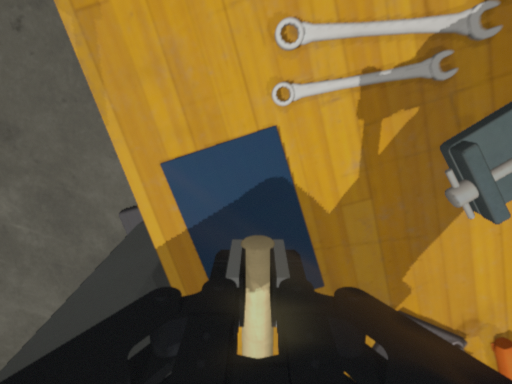

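The drift is held: its rear end is at (258,240) and its tip extends down-image behind the gripper. Next I go to a view of the body's upper end with the tool vertical.

```bash
python3 - <<'E'
from h import *
show(rows([570,104,308],down(53),10))
E
```

```text
[[-0.0233, 0.0186, -0.0113, 0.0, -0.0, 2.14], [-0.0226, 0.0195, -0.0113, 0.0, -0.0, 2.14], [-0.0219, 0.0203, -0.0113, 0.0, -0.0, 2.14], [-0.0211, 0.0211, -0.0113, 0.0, -0.0, 2.14], [-0.0203, 0.0219, -0.0113, 0.0, -0.0, 2.14], [-0.0195, 0.0226, -0.0113, 0.0, -0.0, 2.14], [-0.0186, 0.0233, -0.0113, 0.0, -0.0, 2.14], [-0.0177, 0.024, -0.0113, 0.0, -0.0, 2.14]]
[[-0.0168, 0.0247, -0.0113, 0.0, -0.0, 2.14], [-0.0159, 0.0253, -0.0113, 0.0, -0.0, 2.14]]
```

>>> servo_tool --pt "-0.0233 0.0186 -0.0113 0 0 2.14" --pt "-0.0226 0.0195 -0.0113 0 0 2.14" --pt "-0.0219 0.0203 -0.0113 0 0 2.14" --pt "-0.0211 0.0211 -0.0113 0 0 2.14" --pt "-0.0203 0.0219 -0.0113 0 0 2.14" --pt "-0.0195 0.0226 -0.0113 0 0 2.14" --pt "-0.0186 0.0233 -0.0113 0 0 2.14" --pt "-0.0177 0.024 -0.0113 0 0 2.14"

```text
time_s: 5.38
eef_pos: [545.1, 157.4, 281.3]
tool_rot: [0.878, 0.478, -0.003, -0.001]
contact_force: [0.2, -0.3, -1.7]
width: 0.131
gripper_force: 60.6
```

>>> servo_tool --pt "-0.0168 0.0247 -0.0113 0 0 2.14" --pt "-0.0159 0.0253 -0.0113 0 0 2.14" --pt "0 0 0 0 0 0" --pt "0 0 0 0 0 0" --pt "0 0 0 0 0 0"

```text
time_s: 5.8
eef_pos: [568.6, 104.2, 304.2]
tool_rot: [0.895, 0.446, -0.003, -0.001]
contact_force: [0.6, 0.4, -2.2]
width: 0.13
gripper_force: 60.6
```

```bash
python3 - <<'E'
from h import *
s=sensors.get_state(); im,d,P,c=grab("wrist"); np.savez("w4.npz",im=im,d=d,P=P,C=c["camera_from_world"],K=c["intrinsics"],p=s["eef_pos"],q=s["tool_rot"]); cv2.imwrite("pics/w4.png",im[...,::-1]); print(s["joint_pos"].round(2))
E
```

```text
[0.06 0.07 1.64 0.   1.44 0.71]
```

View pics/w4.png

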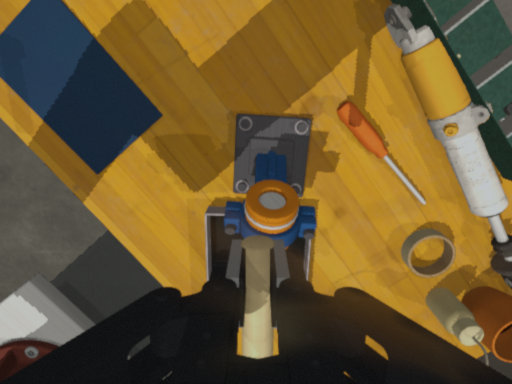

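The hole is clear at (271,200) in the orange end face, with the ring ears at (234,215) and (307,215). I'll fit the face plane and circles.

```bash
cat > fit.py <<'E'
from h import *
from scipy.optimize import least_squares
z=np.load("w4.npz"); im,d,P,q,p=z["im"],z["d"],z["P"],R.from_quat(z["q"]),z["p"]
hsv=cv2.cvtColor(im,cv2.COLOR_RGB2HSV).astype(int);H,S,V=hsv[...,0],hsv[...,1],hsv[...,2]
m=np.zeros(d.shape,bool); m[170:245,235:310]=1
o=m&(H<16)&(S>120)&(d>0)&(P[...,2]>95)&(P[...,2]<150)
Q=P[o]; rng=np.random.default_rng(0); best=(0,)
for _ in range(800):
    a=Q[rng.choice(len(Q),3,False)]; n=np.cross(a[1]-a[0],a[2]-a[0]); l=np.linalg.norm(n)
    if l<100: continue
    n/=l; n*=np.sign(n[2]); k=abs((Q-a[0])@n)<1.5
    if k.sum()>best[0]: best=(k.sum(),k)
F=Q[best[1]]; c0=F.mean(0); n=np.linalg.svd(F-c0)[2][2]; n*=np.sign(n[2])
print("face",best[0],len(Q),"n",n.round(3),"elev",np.degrees(np.arcsin(n[2])),"yaw",np.degrees(np.arctan2(n[1],n[0])))
# circle fits in image->plane for rays
K,C=z["K"],np.linalg.inv(z["C"])
def onplane(uv,off=0):
    ray=np.c_[(uv[:,0]-K[0,2])/K[0,0],-(uv[:,1]-K[1,2])/K[1,1],-np.ones(len(uv))]@C[:3,:3].T
    t=((c0+off*n-C[:3,3])@n)/(ray@n); return C[:3,3]+ray*t[:,None]
e1=np.cross([0,0,1],n); e1/=np.linalg.norm(e1); e2=np.cross(n,e1)
def circ(pts):
    X=np.c_[(pts-c0)@e1,(pts-c0)@e2]
    f=least_squares(lambda v:np.hypot(X[:,0]-v[0],X[:,1]-v[1])-v[2],[0,0,15],loss="soft_l1").x
    return c0+f[0]*e1+f[1]*e2,f[2]
om=(m&(H<16)&(S>120)).astype(np.uint8)
hole=cv2.morphologyEx(((om==0)&m).astype(np.uint8),cv2.MORPH_OPEN,np.ones((3,3)))
nl,lab,st,cen=cv2.connectedComponentsWithStats(hole); i=lab[200,271]; print("hole area",st[i])
cs,_=cv2.findContours((lab==i).astype(np.uint8),cv2.RETR_EXTERNAL,cv2.CHAIN_APPROX_NONE)
print("hole circ",circ(onplane(cs[0][:,0].astype(float))))
fm=np.zeros(d.shape,np.uint8); D=abs((P-c0)@n)<1.5; fm[o&D]=1
cs,_=cv2.findContours(cv2.morphologyEx(fm,cv2.MORPH_CLOSE,np.ones((5,5))),cv2.RETR_EXTERNAL,cv2.CHAIN_APPROX_NONE); k=max(cs,key=cv2.contourArea)
oc,orad=circ(onplane(k[:,0].astype(float))); print("outer",oc,orad)
E
python3 fit.py
```

```text
face 115 287 n [0.57  0.65  0.502] elev 30.162745739821524 yaw 48.715753402031574
hole area [ 235  170   75   75 5201]
hole circ (array([561.30506536,  68.90047041, 124.23883518]), np.float64(52.78113238891092))
outer [561.00758247  72.40673433 120.04281882] 13.80746748711534
```

```bash
python3 - <<'E'
import numpy as np,cv2
z=np.load("w4.npz"); im,P=z["im"],z["P"]; h=cv2.cvtColor(im,cv2.COLOR_RGB2HSV)
for c in range(238,306,3): print("row204",c,h[204,c],P[204,c].round(1))
for r in range(172,240,3): print("col271",r,h[r,271],P[r,271].round(1))
E
```

```text
row204 238 [106 188  72] [524.6  83.8  98.2]
row204 241 [107 159  64] [527.2  81.6  97.5]
row204 244 [ 0 11 90] [530.3  79.8  98.7]
row204 247 [ 16 220 147] [539.4  84.4 125.3]
row204 250 [ 16 221 129] [542.6  83.2 128.2]
row204 253 [ 16 215 126] [545.1  81.3 128.2]
row204 256 [ 16 224 123] [547.6  79.4 128.2]
row204 259 [ 15 213 121] [549.9  77.2 127.1]
row204 262 [ 15  34 105] [549.9  71.9 114.9]
row204 265 [ 30   9 113] [552.5  69.9 114.6]
row204 268 [ 24  11 114] [555.3  68.2 115.7]
row204 271 [ 24  11 115] [557.8  66.  114.8]
row204 274 [ 24  11 116] [560.2  63.8 114. ]
row204 277 [ 30   9 112] [563.   62.  114.7]
row204 280 [ 24  11 114] [565.5  59.9 114.4]
row204 283 [ 20  20 114] [568.   57.6 113.4]
row204 286 [ 16 210 119] [572.2  59.4 124.9]
row204 289 [ 16 224 123] [574.7  57.3 124.3]
row204 292 [ 16 224 124] [577.1  55.2 123.7]
row204 295 [ 16 227 126] [579.6  53.  123. ]
row204 298 [ 17 219 120] [582.1  51.2 123.2]
row204 301 [ 19 196 129] [5.726e+02 5.200e+00 1.000e-01]
row204 304 [ 19 197 133] [5.761e+02 2.700e+00 3.000e-01]
col271 172 [107 178  79] [573.   83.5  61.7]
[... 290 characters left out ...]
 114] [563.1  72.5 101.3]
col271 196 [ 24  11 112] [561.6  70.6 104.8]
col271 199 [ 24  11 115] [560.1  68.8 108.4]
col271 202 [ 25  13 117] [558.8  67.4 113.2]
col271 205 [ 24  11 114] [557.3  65.4 116.1]
col271 208 [ 17  36 113] [555.6  63.2 118.1]
col271 211 [ 16 221 121] [556.5  65.4 133.7]
col271 214 [ 16 221 127] [555.4  64.2 138. ]
col271 217 [ 16 221 143] [554.3  62.9 142. ]
col271 220 [ 18 217 194] [552.4  60.4 142.4]
col271 223 [ 17 215 180] [550.   56.9 140. ]
col271 226 [ 13 108 170] [547.5  53.4 137.9]
col271 229 [ 13  52 191] [545.6  50.8 138.1]
col271 232 [ 17 213 187] [542.5  46.3 133.5]
col271 235 [111 119  71] [540.6  43.9 134.3]
col271 238 [111  69  96] [539.1  42.  136.7]
```

```bash
sed -i 's/H<16)/H<19)/g; s/P\[...,2\]>95/P[...,2]>88/' fit.py
sed -i 's/^hole=.*/hole=((S<100)\&m).astype(np.uint8)/' fit.py
sed -i 's/^F=Q\[best\[1\]\];/F=Q[best[1]];/' fit.py; python3 fit.py
```

```text
face 1216 1771 n [0.568 0.653 0.501] elev 30.058045877166226 yaw 49.02705483168673
hole area [259 192  27  18 363]
hole circ (array([562.23721365,  70.82952031, 121.07366838]), np.float64(12.576349366311312))
outer [563.25486953  71.12545906 119.53450091] 28.065394017651045
```

```bash
cat >> h.py <<'E'
O=np.array([562.5,71.7,118.5]); YAW=49.0
def body():
    y=np.radians(YAW); c,s=np.cos(np.radians(30)),.5
    n=np.array([c*np.cos(y),c*np.sin(y),s]); zb=np.array([-s*np.cos(y),-s*np.sin(y),c])
    return n,zb,R.from_matrix(np.c_[n,np.cross(-zb,n),-zb])
TIP=np.array([-106.6,0,-7.8])
def tipstate(s=None):
    s=s or sensors.get_state(); q=R.from_quat(s["tool_rot"]); n,zb,B=body()
    t=s["eef_pos"]+q.apply(TIP)-O; yb=np.cross(zb,-n)
    ax=q.apply([-1,0,0])
    print("tip in body x,y,z",(np.array([-n@t,yb@t,zb@t])).round(1),"axis deg y,z",np.degrees([ax@yb,ax@zb]).round(2),"F along n",(n@s["contact_force"]).round(1),"q",s["joint_pos"].round(2))
E
python3 - <<'E'
from h import *
n,zb,B=body()
show(rows(O+85*n-B.apply(TIP),B,12)); print(O+85*n-B.apply(TIP)); tipstate()
E
```

```text
[[0.0116, 0.0023, 0.008, -0.11, 2.51, 0.32], [0.0113, 0.0022, 0.0085, -0.11, 2.51, 0.32], [0.0109, 0.0021, 0.009, -0.11, 2.51, 0.32], [0.0105, 0.002, 0.0095, -0.11, 2.51, 0.32], [0.0101, 0.002, 0.01, -0.11, 2.51, 0.32], [0.0097, 0.0019, 0.0104, -0.11, 2.51, 0.32], [0.0092, 0.0018, 0.0108, -0.11, 2.51, 0.32], [0.0087, 0.0018, 0.0112, -0.11, 2.51, 0.32]]
[[0.0083, 0.0017, 0.0116, -0.11, 2.51, 0.32], [0.0078, 0.0016, 0.0119, -0.11, 2.51, 0.32], [0.0072, 0.0016, 0.0123, -0.11, 2.51, 0.32], [0.0067, 0.0015, 0.0126, -0.11, 2.51, 0.32]]
[673.91881151 199.87268073 207.54500185]
tip in body x,y,z [-29.9  -9.6 206.7] axis deg y,z [ 4.03 28.72] F along n -1.2 q [0.06 0.07 1.64 0.   1.44 0.71]
```

>>> servo_tool --pt "0.0116 0.0023 0.008 -0.11 2.51 0.32" --pt "0.0113 0.0022 0.0085 -0.11 2.51 0.32" --pt "0.0109 0.0021 0.009 -0.11 2.51 0.32" --pt "0.0105 0.002 0.0095 -0.11 2.51 0.32" --pt "0.0101 0.002 0.01 -0.11 2.51 0.32" --pt "0.0097 0.0019 0.0104 -0.11 2.51 0.32" --pt "0.0092 0.0018 0.0108 -0.11 2.51 0.32" --pt "0.0087 0.0018 0.0112 -0.11 2.51 0.32"

```text
time_s: 6.52
eef_pos: [639.2, 169.3, 240.8]
tool_rot: [0.891, 0.42, 0.159, -0.072]
contact_force: [0.1, 0.1, -1.2]
width: 0.124
gripper_force: 60.6
```

>>> servo_tool --pt "0.0083 0.0017 0.0116 -0.11 2.51 0.32" --pt "0.0078 0.0016 0.0119 -0.11 2.51 0.32" --pt "0.0072 0.0016 0.0123 -0.11 2.51 0.32" --pt "0.0067 0.0015 0.0126 -0.11 2.51 0.32" --pt "0 0 0 0 0 0" --pt "0 0 0 0 0 0" --pt "0 0 0 0 0 0"

```text
time_s: 7.1
eef_pos: [675.2, 199.8, 210.5]
tool_rot: [0.878, 0.402, 0.237, -0.106]
contact_force: [0.2, -0.9, -1.6]
width: 0.128
gripper_force: 60.6
```

```bash
python3 - <<'E'
from h import *
tipstate(); n,zb,B=body(); show(rows(O+15*n-B.apply(TIP),B,4))
E
```

```text
tip in body x,y,z [-87.2   1.3   2.1] axis deg y,z [ 0.19 -0.04] F along n -1.2 q [0.03 0.18 1.77 0.5  0.87 0.48]
[[-0.018, -0.0003, 0.0005, 0.04, -0.01, 0.05], [-0.018, -0.0003, 0.0005, 0.04, -0.01, 0.05], [-0.018, -0.0003, 0.0005, 0.04, -0.01, 0.05], [-0.018, -0.0003, 0.0005, 0.04, -0.01, 0.05]]
```

>>> servo_tool --pt "-0.018 -0.0003 0.0005 0 0 0" --pt "-0.018 -0.0003 0.0005 0 0 0" --pt "-0.018 -0.0003 0.0005 0 0 0" --pt "-0.018 -0.0003 0.0005 0 0 0" --pt "0 0 0 0 0 0" --pt "0 0 0 0 0 0" --pt "0 0 0 0 0 0"

```text
time_s: 7.68
eef_pos: [636.3, 153.8, 174.9]
tool_rot: [0.878, 0.401, 0.239, -0.105]
contact_force: [0.7, 0.6, -1.6]
width: 0.131
gripper_force: 60.6
```

```bash
python3 - <<'E'
from h import *
tipstate(); n,zb,B=body(); yb=np.cross(zb,-n); out=[]
for nm in("scene","side"):
    im,d,P,c=grab(nm); hsv=cv2.cvtColor(im,cv2.COLOR_RGB2HSV).astype(int);H,S,V=hsv[...,0],hsv[...,1],hsv[...,2]
    L=np.stack([(P-O)@-n,(P-O)@yb,(P-O)@zb],-1)
    m=(d>0)&(L[...,0]>-95)&(L[...,0]<-10)&(abs(L[...,1])<20)&(abs(L[...,2])<20)&(H>19)&(H<40)&(S>40)
    for a in range(-90,-10,10):
        k=L[m&(L[...,0]>=a)&(L[...,0]<a+10)]
        if len(k)>5: print(nm,a,len(k),np.percentile(k,[3,50,97],axis=0)[:,1:].T.round(1).tolist())
    f=(d>0)&(L[...,0]>-8)&(L[...,0]<6)&(np.hypot(L[...,1],L[...,2])<45)&(H<19)&(S>120)
    k=L[f]; print(nm,"face",len(k),np.percentile(k,[1,50,99],axis=0).T.round(1).tolist())
    T=c["camera_from_world"]; uv=c["intrinsics"]@np.diag([1,-1,-1])@(T[:3,:3]@O+T[:3,3]); u,v=(uv[:2]/uv[2]).astype(int)
    out.append(cv2.resize(im[v-40:v+40,u-50:u+50,::-1],None,fx=4,fy=4,interpolation=cv2.INTER_CUBIC))
cv2.imwrite("pics/pre.png",np.hstack(out))
E
```

```text
tip in body x,y,z [-17.2   2.1   1. ] axis deg y,z [ 0.18 -0.25] F along n -0.0 q [-0.06  0.14  1.9   0.56  0.84  0.33]
scene -90 13 [[-10.9, -5.8, -2.9], [-1.9, 4.2, 8.3]]
scene -80 17 [[-9.0, -4.8, -2.8], [-2.4, 4.0, 8.5]]
scene -70 15 [[-8.2, -5.5, -1.8], [-1.2, 3.9, 7.3]]
scene -60 16 [[-9.3, -6.5, -3.1], [-0.8, 3.0, 8.1]]
scene -50 14 [[-9.1, -6.8, -2.5], [0.1, 4.9, 7.0]]
scene -40 16 [[-8.4, -5.5, -0.7], [-2.4, 2.9, 7.7]]
scene -30 15 [[-9.1, -6.6, -1.9], [0.4, 4.0, 8.1]]
scene face 167 [[1.0, 3.2, 5.9], [-30.6, -5.7, 24.0], [-27.4, 1.1, 27.7]]
side face 162 [[-1.9, 1.3, 5.7], [-29.6, -7.7, 22.9], [-26.2, 4.4, 27.9]]
```

View pics/pre.png

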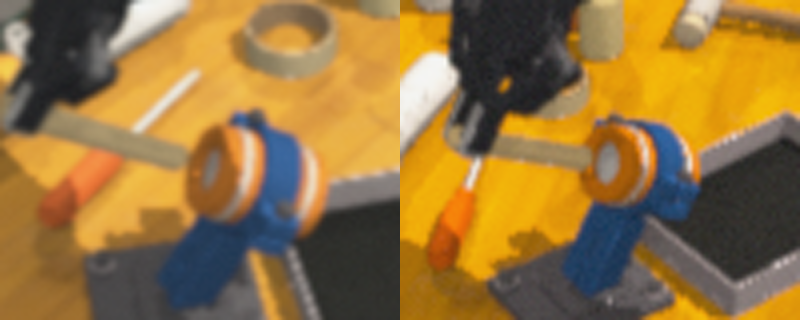

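The drift lines up with the hole within about 1 mm in both views. I'll insert with a small correction.

>>> servo_tool --pt "-0.006 -0.001 0.0007 0 0 0" --pt "-0.006 0 0 0 0 0" --pt "-0.006 0 0 0 0 0" --pt "-0.004 0 0 0 0 0" --pt "0 0 0 0 0 0" --pt "0 0 0 0 0 0"

```text
time_s: 8.28
eef_pos: [621.9, 139.8, 161.1]
tool_rot: [0.879, 0.401, 0.237, -0.106]
contact_force: [-0.0, 0.9, -2.1]
width: 0.128
gripper_force: 60.6
```

```bash
python3 -c "
from h import *
tipstate(); print(sensors.get_state()['contact_force'])"
```

```text
tip in body x,y,z [ 7.1  0.3 -0.7] axis deg y,z [ 0.09 -0.12] F along n -0.5 q [-0.09  0.12  1.95  0.58  0.83  0.28]
[-0.02659743  0.90930604 -2.07025413]
```

>>> servo_tool --pt "-0.003 0 0 0 0 0" --pt "-0.003 0 0 0 0 0" --pt "-0.003 0 0 0 0 0" --pt "-0.003 0 0 0 0 0" --pt "-0.003 0 0 0 0 0" --pt "-0.003 0 0 0 0 0"

```text
time_s: 8.78
eef_pos: [618.6, 132.2, 160.6]
tool_rot: [0.877, 0.398, 0.246, -0.107]
contact_force: [9.5, 16.1, 6.7]
width: 0.132
gripper_force: 60.4
```

```bash
python3 -c "
from h import *
tipstate(); print(sensors.get_state()['contact_force'])"
```

```text
tip in body x,y,z [14.3  2.5  0.9] axis deg y,z [-0.04 -1.16] F along n 19.3 q [-0.11  0.11  1.97  0.61  0.82  0.24]
[ 9.4885749  16.09747443  6.68055866]
```

>>> servo_tool --pt "0 0 0 0 0 0" --pt "0 0 0 0 0 0" --pt "0 0 0 0 0 0" --pt "0 0 0 0 0 0"

```text
time_s: 9.12
eef_pos: [617.8, 131.6, 159.5]
tool_rot: [0.877, 0.399, 0.245, -0.107]
contact_force: [7.8, 13.0, 4.7]
width: 0.127
gripper_force: 60.4
```

```bash
python3 -c "
from h import *
tipstate(); print(sensors.get_state()['contact_force'])
n,zb,B=body(); yb=np.cross(zb,-n); im,d,P,c=grab('scene'); L=np.stack([(P-O)@-n,(P-O)@yb,(P-O)@zb],-1)
hsv=cv2.cvtColor(im,cv2.COLOR_RGB2HSV).astype(int);H,S,V=hsv[...,0],hsv[...,1],hsv[...,2]
m=(d>0)&(L[...,0]>-110)&(L[...,0]<0)&(abs(L[...,1])<20)&(abs(L[...,2])<20)&(H>19)&(H<40)&(S>40)
for a in range(-110,0,10):
    k=L[m&(L[...,0]>=a)&(L[...,0]<a+10)]
    if len(k)>3: print(a,len(k),np.percentile(k,[3,50,97],axis=0).T.round(1).tolist())
T=c['camera_from_world']; uv=c['intrinsics']@np.diag([1,-1,-1])@(T[:3,:3]@O+T[:3,3]); u,v=(uv[:2]/uv[2]).astype(int)
cv2.imwrite('pics/push1.png',cv2.resize(im[v-40:v+40,u-50:u+50,::-1],None,fx=6,fy=6,interpolation=cv2.INTER_CUBIC))
"
```

```text
tip in body x,y,z [15.6  2.4  0.7] axis deg y,z [ 0.02 -1.  ] F along n 15.3 q [-0.11  0.11  1.97  0.61  0.82  0.24]
[ 7.75561335 13.03353004  4.66347242]
-110 4 [[-101.1, -100.7, -100.5], [-6.2, -1.1, 4.3], [2.1, 3.7, 5.1]]
-80 6 [[-74.7, -73.2, -71.3], [-8.5, -6.4, -4.2], [1.4, 5.7, 8.0]]
-70 14 [[-69.1, -65.3, -61.3], [-9.6, -5.5, -3.0], [0.8, 5.2, 10.0]]
-60 16 [[-59.8, -55.5, -51.4], [-9.1, -6.0, -2.9], [-1.2, 5.0, 8.9]]
-50 16 [[-49.8, -46.3, -42.0], [-9.0, -6.4, -3.4], [0.5, 6.0, 8.1]]
-40 17 [[-39.3, -36.0, -30.4], [-10.7, -7.7, -1.2], [-0.3, 4.4, 6.7]]
-30 12 [[-29.6, -25.6, -22.1], [-9.7, -6.9, -4.3], [0.9, 4.9, 7.8]]
-20 15 [[-19.3, -14.3, -10.5], [-9.1, -6.9, -4.4], [-2.6, 4.9, 6.6]]
-10 17 [[-9.4, -5.0, -0.9], [-10.1, -7.3, -0.6], [-1.2, 3.7, 6.6]]
```

View pics/push1.png

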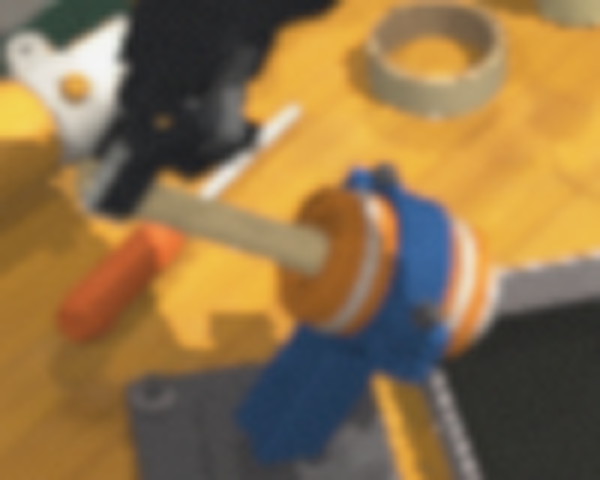

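The drift is in the hole at (310,255), and a pale sliver of the cartridge shows at the mouth around (490,290). It is moving, so I keep pushing.

>>> servo_tool --pt "-0.003 -0.0005 0 0 0 0" --pt "-0.003 -0.0005 0 0 0 0" --pt "-0.003 0 0 0 0 0" --pt "-0.003 0 0 0 0 0" --pt "-0.003 0 0 0 0 0" --pt "-0.003 0 0 0 0 0" --pt "-0.003 0 0 0 0 0" --pt "-0.003 0 0 0 0 0"

```text
time_s: 9.83
eef_pos: [604.6, 116.7, 148.4]
tool_rot: [0.877, 0.398, 0.246, -0.107]
contact_force: [9.3, 14.5, 6.5]
width: 0.126
gripper_force: 60.4
```

```bash
python3 -c "
from h import *
tipstate(); print(sensors.get_state()['contact_force'])"
```

```text
tip in body x,y,z [38.5  2.2  0.8] axis deg y,z [ 0.01 -1.12] F along n 18.0 q [-0.14  0.1   2.01  0.63  0.81  0.19]
[ 9.28763198 14.49628039  6.5265097 ]
```

>>> servo_tool --pt "-0.003 -0.0005 0 0 0 0" --pt "-0.003 -0.0005 0 0 0 0" --pt "-0.003 0 0 0 0 0" --pt "-0.003 0 0 0 0 0" --pt "-0.002 0 0 0 0 0" --pt "0 0 0 0 0 0"

```text
time_s: 10.33
eef_pos: [587.7, 104.5, 132.1]
tool_rot: [0.879, 0.401, 0.236, -0.106]
contact_force: [0.1, 0.2, -1.9]
width: 0.13
gripper_force: 60.6
```

```bash
python3 -c "
from h import *
tipstate(); print(sensors.get_state()['contact_force'])"
```

```text
tip in body x,y,z [64.1 -2.3 -1.1] axis deg y,z [ 0.1  -0.04] F along n -0.8 q [-0.16  0.1   2.04  0.63  0.81  0.16]
[ 0.06679885  0.17177854 -1.94220511]
```

```bash
python3 -c "
from h import *
a=cams.get_image('scene')[0][165:265,205:355,::-1]; b=cams.get_image('side')[0][165:265,200:350,::-1]
cv2.imwrite('pics/out1.png',cv2.resize(np.hstack([a,b]),None,fx=2.6,fy=2.6,interpolation=cv2.INTER_CUBIC))"
```

```text
(no output)
```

View pics/out1.png

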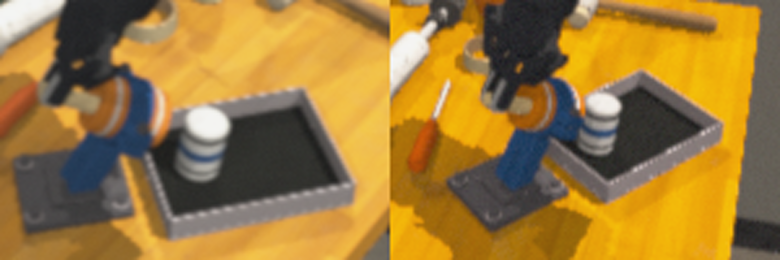

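The cartridge has dropped out and stands in the tray (at (203,145) left, (598,125) right). I retract straight out along the bore.

>>> servo_tool --pt "0.006 0.001 0 0 0 0" --pt "0.012 0.001 0 0 0 0" --pt "0.015 0 0 0 0 0" --pt "0.015 0 0 0 0 0" --pt "0.015 0 0 0 0 0" --pt "0.015 0 0 0 0 0" --pt "0.02 0 0 0 0 0" --pt "0.02 0 0 0 0 0"

```text
time_s: 11.1
eef_pos: [657.4, 181.2, 192.4]
tool_rot: [0.879, 0.401, 0.237, -0.106]
contact_force: [-0.2, -0.9, -1.3]
width: 0.129
gripper_force: 60.6
```

>>> servo_tool --pt "0.02 0 0 0 0 0" --pt "0.02 0 0 0 0 0" --pt "0 0 -0.02 0 0 0" --pt "0 0 -0.02 0 0 0" --pt "0 0 0 0 0 0" --pt "0 0 0 0 0 0"

```text
time_s: 11.6
eef_pos: [667.5, 191.7, 248.7]
tool_rot: [0.878, 0.401, 0.239, -0.105]
contact_force: [-0.8, 0.5, -2.8]
width: 0.127
gripper_force: 60.7
```

```bash
python3 - <<'E'
from h import *
tipstate()
show(rows([453,378,90],down(74.4),13))
E
```

```text
tip in body x,y,z [-96.6   0.7  40.4] axis deg y,z [ 0.15 -0.25] F along n -1.5 q [0.01 0.12 1.77 0.48 0.93 0.5 ]
[[-0.0061, -0.0219, 0.0104, 0.55, -2.28, -1.9], [-0.0049, -0.022, 0.0108, 0.55, -2.28, -1.9], [-0.0038, -0.0221, 0.0112, 0.55, -2.28, -1.9], [-0.0026, -0.0221, 0.0116, 0.55, -2.28, -1.9], [-0.0014, -0.022, 0.0118, 0.55, -2.28, -1.9], [-0.0002, -0.0219, 0.0121, 0.55, -2.28, -1.9], [0.001, -0.0218, 0.0123, 0.55, -2.28, -1.9], [0.0022, -0.0216, 0.0124, 0.55, -2.28, -1.9]]
[[0.0035, -0.0214, 0.0125, 0.55, -2.28, -1.9], [0.0047, -0.0212, 0.0125, 0.55, -2.28, -1.9], [0.0059, -0.0209, 0.0125, 0.55, -2.28, -1.9], [0.007, -0.0205, 0.0125, 0.55, -2.28, -1.9], [0.0082, -0.0202, 0.0124, 0.55, -2.28, -1.9]]
```

>>> servo_tool --pt "-0.0061 -0.0219 0.0104 0.55 -2.28 -1.9" --pt "-0.0049 -0.022 0.0108 0.55 -2.28 -1.9" --pt "-0.0038 -0.0221 0.0112 0.55 -2.28 -1.9" --pt "-0.0026 -0.0221 0.0116 0.55 -2.28 -1.9" --pt "-0.0014 -0.022 0.0118 0.55 -2.28 -1.9" --pt "-0.0002 -0.0219 0.0121 0.55 -2.28 -1.9" --pt "0.001 -0.0218 0.0123 0.55 -2.28 -1.9" --pt "0.0022 -0.0216 0.0124 0.55 -2.28 -1.9"

```text
time_s: 12.27
eef_pos: [532.5, 306.7, 147.7]
tool_rot: [0.84, 0.534, 0.09, -0.042]
contact_force: [0.7, 1.1, -1.5]
width: 0.13
gripper_force: 60.6
```

>>> servo_tool --pt "0.0035 -0.0214 0.0125 0.55 -2.28 -1.9" --pt "0.0047 -0.0212 0.0125 0.55 -2.28 -1.9" --pt "0.0059 -0.0209 0.0125 0.55 -2.28 -1.9" --pt "0.007 -0.0205 0.0125 0.55 -2.28 -1.9" --pt "0.0082 -0.0202 0.0124 0.55 -2.28 -1.9" --pt "0 0 0 0 0 0" --pt "0 0 0 0 0 0" --pt "0 0 0 0 0 0"

```text
time_s: 12.93
eef_pos: [451.2, 377.8, 88.4]
tool_rot: [0.796, 0.605, -0.002, -0.001]
contact_force: [0.2, 0.3, -1.4]
width: 0.123
gripper_force: 60.6
```

```bash
python3 - <<'E'
from h import *
s=sensors.get_state(); print(s["eef_pos"])
show(rows([452,374,12],down(74.4),6))
E
```

```text
[451.15155447 377.8433974   88.40794513]
[[-0.0006, 0.0004, 0.0127, -0.04, 0.01, 0.0], [-0.0006, 0.0004, 0.0127, -0.04, 0.01, 0.0], [-0.0006, 0.0003, 0.0127, -0.04, 0.01, 0.0], [-0.0006, 0.0003, 0.0127, -0.04, 0.01, 0.0], [-0.0006, 0.0003, 0.0127, -0.04, 0.01, 0.0], [-0.0006, 0.0003, 0.0127, -0.04, 0.01, 0.0]]
```

>>> servo_tool --pt "0 0 0.02 0 0 0" --pt "0 0 0.02 0 0 0" --pt "0 0 0.02 0 0 0" --pt "0 0 0.016 0 0 0" --pt "0 0 0 0 0 0" --pt "0 0 0 0 0 0"

```text
time_s: 13.43
eef_pos: [451.2, 376.8, 12.9]
tool_rot: [0.797, 0.604, -0.002, -0.001]
contact_force: [-0.3, 0.0, -2.1]
width: 0.125
gripper_force: 60.5
```

>>> servo_tool --pt "0 0 0.003 0 0 0" --pt "0 0 0.003 0 0 0" --pt "0 0 0 0 0 0" --pt "0 0 0 0 0 0"

```text
time_s: 13.77
eef_pos: [451.6, 378.4, 8.2]
tool_rot: [0.797, 0.605, -0.001, -0.001]
contact_force: [0.3, -0.1, -2.2]
width: 0.128
gripper_force: 60.6
```

>>> servo_tool --pt "0 0 0.002 0 0 0" --pt "0 0 0.0015 0 0 0" --pt "0 0 0 0 0 0" --pt "0 0 0 0 0 0"

```text
time_s: 14.1
eef_pos: [451.6, 378.5, 4.7]
tool_rot: [0.796, 0.605, -0.001, -0.001]
contact_force: [-0.1, -1.1, 3.6]
width: 0.13
gripper_force: 61.2
```

The drift is resting on the mat, so I release and lift.

>>> servo_tool --pt "0 0 0 0 0 0" --pt "0 0 0 0 0 0" --pt "0 0 0 0 0 0" --pt "0 0 0 0 0 0" --pt "0 0 0 0 0 0" --pt "0 0 0 0 0 0" --jaw 0.3

```text
time_s: 14.6
eef_pos: [451.0, 378.0, 3.7]
tool_rot: [0.796, 0.605, -0.001, -0.001]
contact_force: [-0.5, -0.2, -0.0]
width: 0.646
gripper_force: 0.0
```

>>> servo_tool --pt "0 0 -0.01 0 0 0" --pt "0 0 -0.03 0 0 0" --pt "0 0 -0.04 0 0 0" --pt "0 0 -0.04 0 0 0" --pt "0 0 -0.04 0 0 0" --pt "0 0 -0.04 0 0 0" --pt "0 0 0 0 0 0" --pt "0 0 0 0 0 0"

```text
time_s: 15.27
eef_pos: [454.2, 379.5, 209.3]
tool_rot: [0.796, 0.605, 0.004, -0.001]
contact_force: [0.4, -0.2, -1.1]
width: 0.652
gripper_force: 0.0
```

```bash
python3 dm.py; python3 -c "
from h import *
a=cams.get_image('scene')[0]; cv2.imwrite('pics/end.png',cv2.resize(a[...,::-1],(780,585)))"
```

```text
1461 [15.67350466 20.11558445 21.92810772] ((439.7222595214844, 332.8902893066406), (119.69244384765625, 15.427331924438477), 73.76776885986328)
((439.6632385253906, 332.84552001953125), (119.69680786132812, 13.702186584472656), 74.48799896240234)
mat z 4.693664030187733 [454.20263251 379.51168967 209.31396814] [-0.22055404  0.78680968 -0.82341352]
```

View pics/end.png

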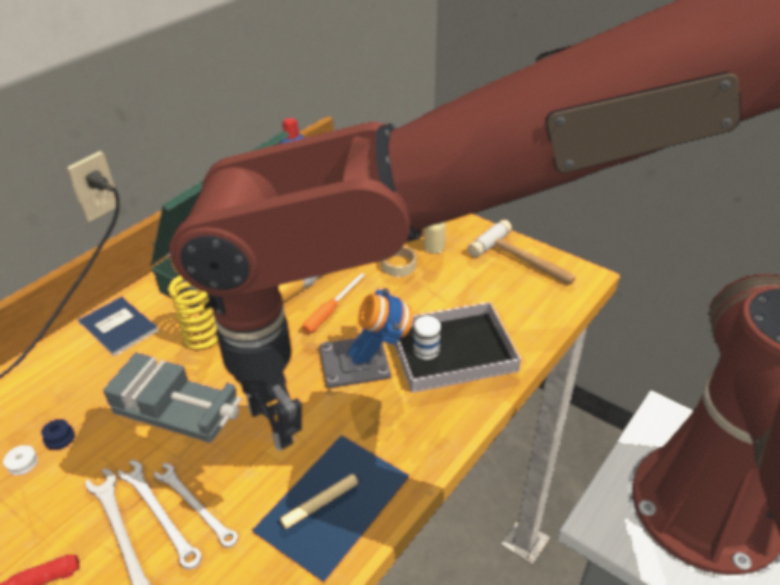

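The drift lies flat on the mat at (320,502), the cartridge is in the tray at (427,338), and nothing else has moved. Handing in.

```bash
python3 -c "
from plant import job
print(job.finish_job())"
```

```text
the job is handed in; nothing more can be done
None
```

I pushed the cartridge out with the drift and it now stands in the tray; the drift is flat on the mat, nothing else appears to have moved, and I handed the job in at about 15 s.

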